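# Fit the splined T-handle and clamp the pine board

## Task

Take the T-handle with the thick, splined hub and push it gently onto the splined spindle of the clamping jig, rocking it about its axis until the teeth mesh and the hub sits fully home on the flange. Then turn it clockwise about a quarter turn to the spindle's stop, so that the pressure bar comes down on the board, and let go of it, leaving the other loose things on the bench alone. Until the teeth have meshed never force it: they chip if they are driven end to end at more than 40 N.

Things in the scene. Friction and masses are not known exactly. Their poses are not given: they have to be found in the camera images.
- key: The T-handle to fit: dark steel round hub 58 mm in diameter, 36 mm high, black cross bar on top. Stands upright on the bench, 0.31 to 0.61 kg. Origin: centre of the hub's underside; z up its axis, x along the bar. The bore, open below, is 31 deep, 47 mm wide, with four teeth every 90 degrees, on the x and y axes, each 13 mm wide along the whole bore; 32.6 mm between opposite tooth faces.
- key_bar (a point): Centre of that T-handle's cross bar, 58 mm above the hub's underside. The bar is 90 mm long (x), 18 mm wide (y), 24 mm high: from 46 to 70 mm above the underside. Between hub and bar is a neck 20 mm in diameter and 10 mm high. Axes as the T-handle's.
- small_key: The wrong T-handle, to be left alone: the same bar and height, but a thin hub 30 mm in diameter with no bore. Stands upright; origin at the centre of its underside, x along the bar.
- jig: The clamping jig, fixed: brown base board 220 (x) by 240 (y, from -70 to +170) by 12 mm, a dark steel block 70 x 70 mm with the splined spindle on it, and on the +y side a pine board under an aluminium pressure bar on two posts (48 mm high) and a wooden strip 42 mm high. Origin: on the bench surface under the spindle's axis; z up.
- seat (a point): Centre of the jig's flat round flange (60 mm in diameter), 50 mm above the bench, on the spindle's axis: where the centre of the hub's underside must come. It does not turn; axes as the jig's.
- nose (a point): Top of the steel spindle, 28 mm above the flange: a nose 18 mm wide widening over 7 mm to a plain core 30 mm in diameter. From the flange to 18 mm above it the core has four teeth every 90 degrees, 12 mm wide, 44 mm over the tips. Unmeshed, the hub stands on these tooth tops; meshed, it has 0.06 rad of play either way. The teeth's angle differs each time and is not in this pose: see or feel it.
- spindle (a joint): Angle of the clamping spindle, rad: 0 at the start (it cannot go anticlockwise), growing as it is turned clockwise seen from above, to a firm stop at 1.57. Friction of about 0.3 N m holds it where it is, so rocking unmeshed teeth under a light push does not turn it. The whole turn lowers the pressure bar by 8 mm.
- glue: White glue bottle, 56 mm in diameter, 150 mm high; bystander. Origin: centre of its underside.
- offcut: Pine offcut 50 x 100 x 22 mm lying flat; bystander. Origin: centre of its underside.
- mallet: Hammer lying on the bench; bystander. Origin in the tool.
- dowel: Wooden dowel 22 mm in diameter, 120 mm long, lying; bystander.
- cork_block: Cork sanding block 70 x 40 x 25 mm; bystander. Origin: centre of its underside.
Things that resemble listed ones, but are neither listed nor needed, are in the scene too. What is shaped like the key but green is not meant.

How it is judged:
On the way, in this order (a step that is already met when the one before it is completed fails the run):
1. the hub is fully home on the spindle: underside within 3 mm of the flange, within 4 mm of its axis, upright (z of key in the frame of seat below 0.003 m and horizontal distance between key and seat below 0.004 m and angle between key's own z axis and vertical below 0.09 rad), for 0.2 s.
2. the spindle has been turned clockwise to at least 1.35 rad with the hub still home (value of joint spindle above 1.35 rad and z of key in the frame of seat below 0.004 m), for 0.2 s.
At the end, for the whole second after the job is handed in: The thick-hubbed T-handle is fully home on the spindle (underside within 3 mm of the flange, within 4 mm of the axis, tilted less than 0.09 rad), the spindle stands at 1.35 rad or more, and the handle is released and at rest (all of step 1 and value of joint spindle above 1.35 rad and linear speed of key below 0.02 m/s); the robot touches nothing.
It fails at once if the T-handle and the jig are forced together at more than 40 N before the teeth have meshed (underside of the hub still over 13 mm above the flange) (contact force between key and jig above 40 N and z of key in the frame of seat above 0.013 m).
It fails at once if another loose thing is moved by more than 30 mm (distance of any of small_key, glue, offcut, mallet, dowel, cork_block from where it was at the start of the episode above 0.03 m).
It also fails if it takes over 72 s, if anything falls off the work surface, if the arm or the gripper's body presses on something with over 40 N, if the wrist force passes 120 N, or if a joint passes its speed limit or range.

## Robot

A 6-joint arm with a two-finger parallel gripper is mounted at the origin on the work surface. World frame = base frame: x ahead of the robot, y to its left, z up, the work surface at z = 0. Lengths are in m, angles in rad, forces in N, time in s.
With the tool pointing down it reaches from about 0.375 to 0.925 m from the base axis. Payload 5.7 kg.
Tool frame: the origin (TCP) lies midway between the tips of the shut fingers; the grasp point (between the pads) lies 19 mm behind it; y points along the fingers, x is the direction in which the jaws open and shut, and the axes are right-handed (so a half turn about y gives the same grasp; the last joint's range is limited). The gripper opens to 85 mm and grips with 20 to 120 N. Pads are 22 mm wide; open, the fingers measure 114 mm over their backs; the gripper's body (76 mm by 85 mm) begins 54 mm behind the grasp point. The pads swing forward as they close: fully open they stand 13 mm farther back than shut.
Start: joints at [1.092, 0.359, 1.51, -0, 1.272, -0.115], TCP at [0.213, 0.561, 0.231] pointing down, gripper open.
Joint ranges: [-2.97, 2.97], [-1.01, 2.36], [0.21, 2.38], [-0.96, 4.11], [0.2, 2.71], [-2.98, 2.98]. Speed limits (rad/s): [2.39, 2.39, 3.14, 3.14, 3.14, 3.14].

## Interface

Orientations are given as a 3x3 rotation matrix whose columns are the frame's x, y, z axes.
In Python, from plant import * gives the robot as it stands. The module is installed in compiled form; this text tells all that it offers.
- The arm moves only by the tool carry_out, never from a script. Its argument "motion" is one flat list of numbers, 5 for each row, row after row: the shift along the world's x, y, z in cm, then the turn about the world's z in degrees, then the gripper's target within -1 to 1 (fully open at 1, half-way at 0, shut at -1). In form: [tx, ty, tz, roll, gripper, tx, ty, tz, roll, gripper, ...]. A call has 1 to 20 rows; each row shifts and turns the commanded pose from where the row before left it; what a row does not reach is not made up. A row lasts 1/12 s, in which the tool goes at most 41.7 mm and 7.16 degrees, less where a joint would pass 70% of its speed; a pose out of reach is approached as far as the arm can. A call is refused whole if a number of a shift passes 4.17 or a number of a turn 7.16, either way. A call with a gripper value outside its range is refused whole. The fingers move at their own pace and stop on an object; "newtons" is the grip in N (left out, the last holds). Time passes only in rows, so rows that do not move let the fingers close. It gives the time, the measured TCP pose, the force and the opening at its end, in the units of the state.
- sense(): the state, without advancing time (a new reading comes with each control period).
- camera(name): name is "side" or "top" or "wrist"; returns the picture (480x640x3 uint8, blue, green, red); there is no depth.
- calibration(name): a dict with "fx", "fy", "cx", "cy" (pixels), "xyz" and "attitude" of the camera in the world. Camera axes: x right, y down, z forward; pixel columns grow to the right and rows downward; lengths in m; the calibration is good to about 2 mm. The wrist camera is an equidistant fisheye: a pixel r from the principal point sees the ray r / f radians off the axis. A picture is of the moment at which its call begins: read the wrist's pose just before it. calibration takes no time and is no camera call; for the wrist camera it gives the pose at the moment of the call.
- close_job(): hands the job in, once; it reports no verdict.
Trained networks look in the newest picture that a camera, given by its name, has taken for a name from the list of things; names that differ only in an ending like _2 or _b are one class to them, and where a whole thing is asked for, a point or a joint stands for the part that bears it (a point fixed in the world has none). Each returns a list of dicts, best first, with "confidence" (0 to 1); they miss things now and then, are a little off and sometimes report something else, mostly with a low value. They report only what shows in the picture. A call takes as long as a camera call. They do not tell look-alikes from the thing itself.
- recognise(query, camera): "xyz" ([x, y, z] in m, in world coordinates, good to about 4 mm: the middle of the surface that is visible of it).
- mark_of(query, camera): "xyz" ([x, y, z] in m, in world coordinates, good to about 4 mm: a listed point, or the origin of a listed thing).
The state is a dict: "time": time; "qpos": joint angles; "qvel": joint speeds; "tau": joint torques, N m; "eef_pos": TCP position; "tool_rot": TCP orientation; "force": force on the tool from outside, world axes, zero at the start; "wrist_torque": the same for the moment, N m; "finger_gap": finger opening in m.
Only numpy, scipy, OpenCV 4.12 (cv2) and the standard library are available. Lean on these libraries where they do the work, as an engineer would, in place of code of your own. Each camera call takes 0.05 s, during which the arm holds its last target. There are 200 camera calls.

## Working session

There is one attempt and no reset: what is moved stays moved. The work goes in short steps, Python scripts to look and compute and a tool call to move; the robot and the scene stay as the last step left them, time stands still between calls to the robot, and variables do not carry over. Pictures are saved under pics/ and viewed, about 8 in all and at most 12, crops included, and the job is handed in when it is done.

Besides the shell and the picture viewer there is one more tool, called as a command line: name --argument value ..., lists and objects as JSON in quotes. carry_out: Moves the arm, as the interface text tells. Its arguments: {"type":"object","properties":{"motion":{"type":"array","items":{"type":"number"}},"newtons":{"type":"number"}},"required":["motion"]}

```bash
mkdir -p pics
python3 - <<'E'
from plant import *
import cv2,numpy as np
s=sense();print(s['time'],s['eef_pos'],s['tool_rot'],s['finger_gap'],s['force'])
for c in("top","side"):
    im=camera(c);cv2.imwrite(f"pics/{c}1.png",im)
    k=calibration(c);print(c,k)
    for q in("key","small_key","jig","nose","seat","key_bar"):
        for d in mark_of(q,c)[:4]:
            R=np.array(k["attitude"]);p=R.T@(np.array(d["xyz"])-k["xyz"]);print(q,np.round(d["xyz"],3),round(d["confidence"],2),(int(k["cx"]+k["fx"]*p[0]/p[2]),int(k["cy"]+k["fy"]*p[1]/p[2])))
print(sense()['time'])
E
```

```text
0.0 [0.21318239 0.56013301 0.23046241] [[ 3.55814791e-01 -8.24419885e-04 -9.34556127e-01]
 [ 9.34554742e-01 -1.62078616e-03  3.55815693e-01]
 [-1.80805717e-03 -9.99998347e-01  1.93765822e-04]] 0.08553895387915274 [0.14548479 0.6509782  0.34440789]
top {'fx': 597.9197727893066, 'fy': 597.9197727893066, 'cx': 319.77848850121654, 'cy': 246.11225747056687, 'xyz': array([ 0.45471385, -0.08134621,  1.19155237]), 'attitude': array([[ 0.01311457, -0.9981609 ,  0.0591846 ],
       [-0.99991196, -0.01321124, -0.00124234],
       [ 0.00202196, -0.05916309, -0.99824628]])}
key [ 0.396 -0.121  0.004] 0.91 (338, 311)
key [ 0.279 -0.358  0.003] 0.91 (458, 372)
key [ 0.282 -0.214 -0.002] 0.69 (384, 369)
key [ 0.474 -0.226 -0.002] 0.6 (391, 272)
small_key [ 0.635 -0.222 -0.001] 0.94 (389, 192)
jig [ 0.517  0.187 -0.002] 0.58 (184, 248)
nose [0.523 0.185 0.081] 0.81 (175, 242)
seat [0.52  0.19  0.047] 0.8 (177, 245)
key_bar [ 0.282 -0.213  0.058] 0.94 (387, 374)
key_bar [ 0.279 -0.354  0.06 ] 0.79 (463, 377)
key_bar [ 0.4   -0.12   0.057] 0.65 (338, 310)
key_bar [ 0.47  -0.229  0.059] 0.6 (396, 274)
s
[... 151 characters left out ...]
010602]), 'attitude': array([[ 0.95562248, -0.15714964,  0.24917799],
       [-0.29458937, -0.50497595,  0.81130536],
       [-0.00166745, -0.84870683, -0.52886098]])}
key [ 0.398 -0.119 -0.002] 0.9 (257, 297)
key [ 0.283 -0.212 -0.003] 0.66 (194, 348)
key [ 0.281 -0.357  0.002] 0.65 (198, 425)
key [ 0.476 -0.23  -0.001] 0.57 (315, 329)
small_key [ 0.642 -0.226 -0.   ] 0.9 (407, 307)
jig [0.52  0.186 0.001] 0.78 (285, 209)
nose [0.525 0.185 0.076] 0.69 (286, 181)
seat [0.525 0.186 0.044] 0.84 (286, 193)
key_bar [ 0.396 -0.121  0.06 ] 0.86 (253, 270)
key_bar [ 0.286 -0.357  0.059] 0.77 (195, 396)
key_bar [ 0.283 -0.21   0.056] 0.65 (188, 319)
key_bar [ 0.474 -0.229  0.062] 0.57 (313, 300)
0.7
```

View pics/top1.png

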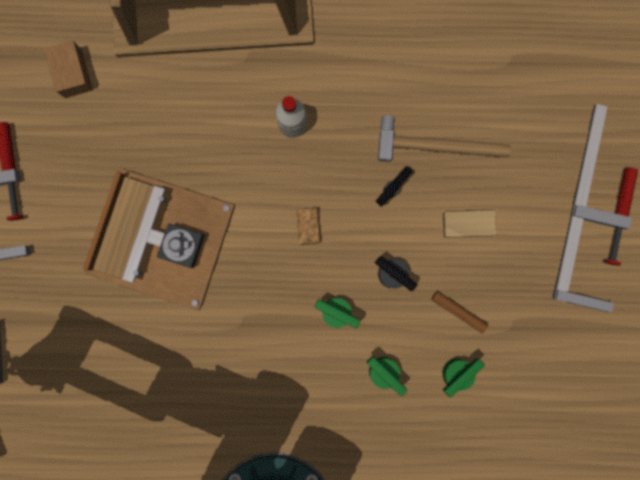

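View pics/side1.png

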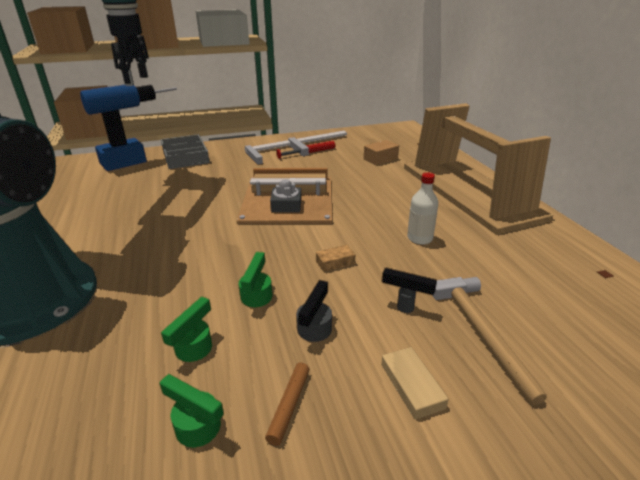

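Candidates in the top view: dark key at (396,273) with a thick dark hub; black at (394,186) with a thin hub, which is small_key; greens at (338,311), (386,373) and (461,375), which are decoys. The first fits. The jig is at (180,243). I'll confirm with an enlarged crop and measure the bar's direction.

```bash
cat > h.py <<'E'
import numpy as np,cv2
def ray(k,u,v,fish=False):
    x=(u-k["cx"])/k["fx"];y=(v-k["cy"])/k["fy"]
    if fish:
        r=np.hypot(x,y);s=np.sin(r)/max(r,1e-9);d=np.array([x*s,y*s,np.cos(r)])
    else: d=np.array([x,y,1.])
    return np.array(k["attitude"])@d
def onplane(k,u,v,z,fish=False):
    d=ray(k,u,v,fish);return np.array(k["xyz"])+d*(z-k["xyz"][2])/d[2]
def proj(k,p,fish=False):
    q=np.array(k["attitude"]).T@(np.array(p)-k["xyz"])
    if fish:
        n=np.hypot(q[0],q[1]);t=np.arctan2(n,q[2]);return k["cx"]+k["fx"]*t*q[0]/n,k["cy"]+k["fy"]*t*q[1]/n
    return k["cx"]+k["fx"]*q[0]/q[2],k["cy"]+k["fy"]*q[1]/q[2]
E
python3 - <<'E'
from plant import *
from h import *
im=cv2.imread("pics/top1.png");k=calibration("top")
g=im.max(2)
x0,y0,w=360,240,70
m=(g[y0:y0+w,x0:x0+w]<28).astype(np.uint8)
n,l,st,ce=cv2.connectedComponentsWithStats(m);i=1+st[1:,4].argmax();ys,xs=np.where(l==i)
r=cv2.minAreaRect(np.c_[xs,ys].astype(np.float32));b=cv2.boxPoints(r)+[x0,y0]
print(r);P=np.array([onplane(k,*p,.07) for p in b]);print(P.round(4));e=[P[1]-P[0],P[2]-P[1]];L=max(e,key=np.linalg.norm)
print("ctr",P.mean(0),"ang",np.degrees(np.arctan2(L[1],L[0])),[np.linalg.norm(a) for a in e])
a=cv2.resize(im[230:310,355:435],(400,400),interpolation=cv2.INTER_CUBIC)
b=cv2.resize(im[205:285,140:220],(400,400),interpolation=cv2.INTER_CUBIC)
cv2.imwrite("pics/crop1.png",np.hstack([a,b]))
E
```

```text
((36.20000457763672, 32.599998474121094), (44.2037239074707, 10.875518798828125), 37.87498474121094)
[[ 0.4902 -0.1875  0.07  ]
 [ 0.5065 -0.2     0.07  ]
 [ 0.4565 -0.2657  0.07  ]
 [ 0.4403 -0.2532  0.07  ]]
ctr [ 0.47340347 -0.22660366  0.07      ] ang -127.27307046322852 [np.float64(0.020479842799557033), np.float64(0.082582905288722)]
```

View pics/crop1.png

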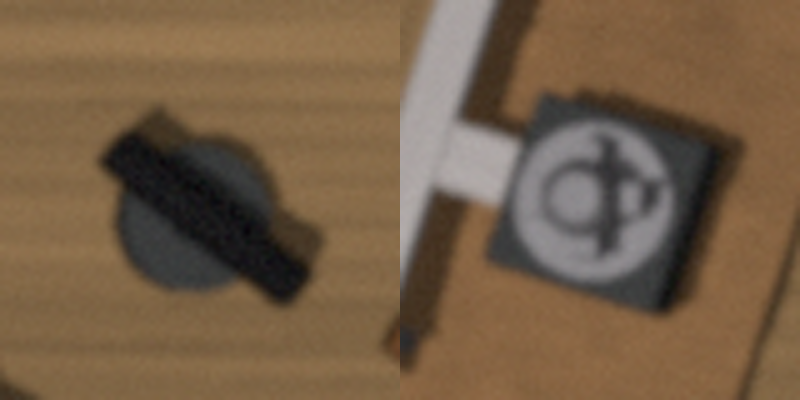

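The left crop shows the thick grey hub under a black bar, at (396,273) in the full image, so this is the key. The right crop shows the spindle on its flange, with shadows that hide the teeth. I'll look at it from the wrist camera on the way.

Run:
```python
from plant import *
from h import *
s=sense();k=calibration("wrist");print(k)
R=s["tool_rot"];print("cam in tool",R.T@(k["xyz"]-s["eef_pos"]),"\n",R.T@k["attitude"])
```

```text
{'fx': 371.64829954431775, 'fy': 371.64829954431775, 'cx': 318.7504149646569, 'cy': 238.18901876255939, 'xyz': array([0.13918014, 0.58938852, 0.3736145 ]), 'attitude': array([[ 3.55983472e-01,  8.87579557e-01,  2.92366717e-01],
       [ 9.34491942e-01, -3.37857981e-01, -1.12146312e-01],
       [-7.60344850e-04,  3.13136575e-01, -9.49707801e-01]])}
cam in tool [ 0.00033588 -0.14230964  0.07965268] 
 [[ 9.99999698e-01  9.57733616e-05 -7.71356736e-04]
 [ 7.62551833e-04 -3.13149492e-01  9.49703540e-01]
 [-1.50593670e-04 -9.49703841e-01 -3.13149471e-01]]
```

carry_out --motion '[2.06, -2.61, -0.35, -2.3, 1, 2.06, -2.61, -0.35, -2.3, 1, 2.06, -2.61, -0.35, -2.3, 1, 2.06, -2.61, -0.35, -2.3, 1, 2.06, -2.61, -0.35, -2.3, 1, 2.06, -2.61, -0.35, -2.3, 1, 2.06, -2.61, -0.35, -2.3, 1, 2.06, -2.61, -0.35, -2.3, 1, 2.06, -2.61, -0.35, -2.3, 1, 2.06, -2.61, -0.35, -2.3, 1, 2.06, -2.61, -0.35, -2.3, 1, 2.06, -2.61, -0.35, -2.3, 1, 2.06, -2.61, -0.35, -2.3, 1, 2.06, -2.61, -0.35, -2.3, 1, 2.06, -2.61, -0.35, -2.3, 1, 2.06, -2.61, -0.35, -2.3, 1, 2.06, -2.61, -0.35, -2.3, 1, 0, 0, 0, 0, 1, 0, 0, 0, 0, 1]'

```text
time: 2.28
eef_pos: [0.5647, 0.1156, 0.1715]
tool_rot: [[0.867, -0.0, -0.498], [0.498, -0.0, 0.867], [-0.0, -1.0, 0.0]]
force: [-1.2, 0.7, -1.5]
finger_gap: 0.0852
```

Run:
```python
from plant import *
from h import *
s=sense();k=calibration("wrist");im=camera("wrist");cv2.imwrite("pics/w1.png",im)
np.savez("pics/w1.npz",**k)
R=s["tool_rot"];print(s["time"],s["eef_pos"],np.degrees(np.arctan2(R[1,0],R[0,0])),s["force"])
for q in("nose","seat","jig"):
    for d in mark_of(q,"wrist")[:2]: print(q,np.round(d["xyz"],4),round(d["confidence"],2),proj(k,d["xyz"],True))
u,v=map(int,proj(k,[.524,.185,.078],True))
c=im[v-75:v+75,u-100:u+100];print(u,v)
cv2.imwrite("pics/w1c.png",cv2.resize(c,None,fx=4,fy=4,interpolation=cv2.INTER_CUBIC))
```

```text
2.2833 [0.56467818 0.11556384 0.171469  ] 29.899984370533144 [-1.24272382  0.74415077 -1.46243226]
nose [0.5243 0.1856 0.0777] 0.76 (np.float64(317.5859088840001), np.float64(118.3768829280318))
nose [0.5231 0.1867 0.0475] 0.6 (np.float64(317.03338863407583), np.float64(116.36208962661686))
seat [0.5249 0.1885 0.0472] 0.82 (np.float64(320.5234163246904), np.float64(115.44089079483084))
jig [ 5.194e-01  1.890e-01 -2.000e-04] 0.9 (np.float64(314.82647371902095), np.float64(112.3316698785333))
316 118
```

View pics/w1c.png

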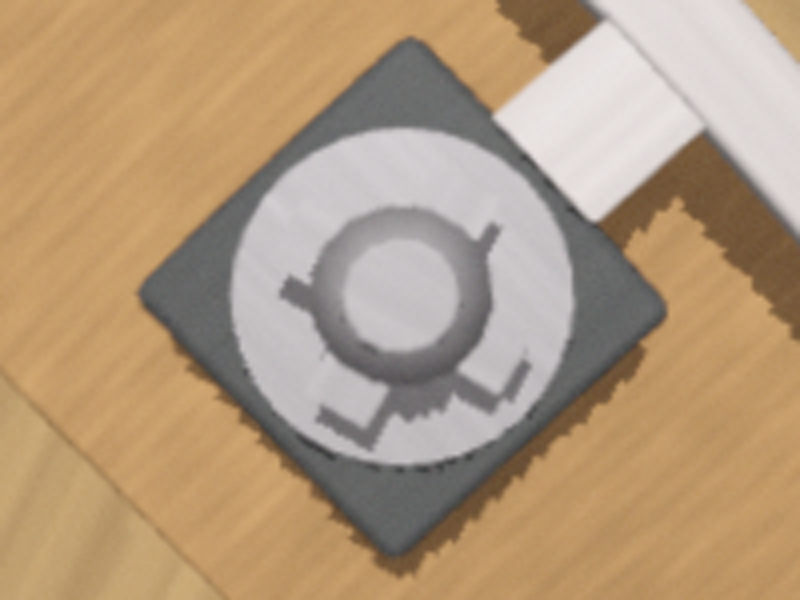

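Run:
```python
from h import *
k=dict(np.load("pics/w1.npz"));im=cv2.imread("pics/w1.png")
def rect(c,z,S=10,H=35):
    n=2*H*S;g=(np.arange(n)-n/2+.5)/S/1000
    X,Y=np.meshgrid(c[0]+g,c[1]-g)   # up = +y
    Rt=np.array(k["attitude"]).T
    q=np.stack([X-k["xyz"][0],Y-k["xyz"][1],np.full_like(X,z-k["xyz"][2])],-1)@Rt.T
    m=np.hypot(q[...,0],q[...,1]);t=np.arctan2(m,q[...,2])
    return cv2.remap(im,(k["cx"]+k["fx"]*t*q[...,0]/m).astype(np.float32),(k["cy"]+k["fy"]*t*q[...,1]/m).astype(np.float32),cv2.INTER_CUBIC)
c=np.array([.524,.186])
f=rect(c,.05);hsv=cv2.cvtColor(f,cv2.COLOR_BGR2HSV)
m=((hsv[...,2]>150)&(hsv[...,1]<40)).astype(np.uint8)
# flange: circle of 30 mm radius maximising edge contrast
g=cv2.GaussianBlur(f.max(2),(0,0),5).astype(float);a=np.linspace(0,2*np.pi,180,endpoint=False);best=[]
for dx in np.arange(-60,61,2):
  for dy in np.arange(-60,61,2):
    s=0
    ix=lambda r:g[np.clip((350+dy-r*np.sin(a)).astype(int),0,699),np.clip((350+dx+r*np.cos(a)).astype(int),0,699)]
    d=np.clip(ix(288)-ix(312),0,60);best.append((d.sum(),dx,dy))
b=max(best);c2=c+np.array([b[1],-b[2]])/1e4;print("flange centre",c2,b)
t=rect(c2,.068);g=t.max(2).astype(float);dark=(g<140)
n=700;yy,xx=np.mgrid[:n,:n];X=(xx-349.5)/10;Y=-(yy-349.5)/10
res=[]
for dx in(-1.,-.5,0,.5,1.):
 for dy in(-1.,-.5,0,.5,1.):
  for th in range(90):
    A=np.radians(th);x=(X-dx)*np.cos(A)+(Y-dy)*np.sin(A);y=-(X-dx)*np.sin(A)+(Y-dy)*np.cos(A)
    tooth=lambda e:(((abs(y)<6+e)&(abs(x)<22+e))|((abs(x)<6+e)&(abs(y)<22+e)))&(x*x+y*y>16.5**2)
    i=tooth(-.3);o=tooth(1.5)&~tooth(.2)
    res.append((dark[o].sum()-1.5*dark[i].sum(),th,dx,dy))
res.sort(reverse=True);print(res[:8])
_,th,dx,dy=res[0]
v=t.copy()
for q in range(4):
    A=np.radians(th+90*q);R=np.array([[np.cos(A),-np.sin(A)],[np.sin(A),np.cos(A)]])
    p=(R@np.array([[14,-6],[22,-6],[22,6],[14,6]]).T).T+[dx,dy]
    cv2.polylines(v,[np.c_[349.5+10*p[:,0],349.5-10*p[:,1]].astype(int)],True,(0,0,255),1)
cv2.imwrite("pics/r1.png",cv2.resize(np.hstack([t,v])[80:620],(800,309)))
```

```text
flange centre [0.5232 0.1858] (np.float64(10800.0), np.int64(-8), np.int64(2))
[(np.float64(4749.5), 89, 0, 0), (np.float64(4682.5), 0, 0, 0), (np.float64(4631.0), 0, -0.5, 0), (np.float64(4557.0), 89, -0.5, 0), (np.float64(4373.5), 88, 0, 0), (np.float64(4317.0), 89, 0, 0.5), (np.float64(4306.0), 1, -0.5, 0), (np.float64(4277.5), 0, -0.5, -0.5)]
```

View pics/r1.png

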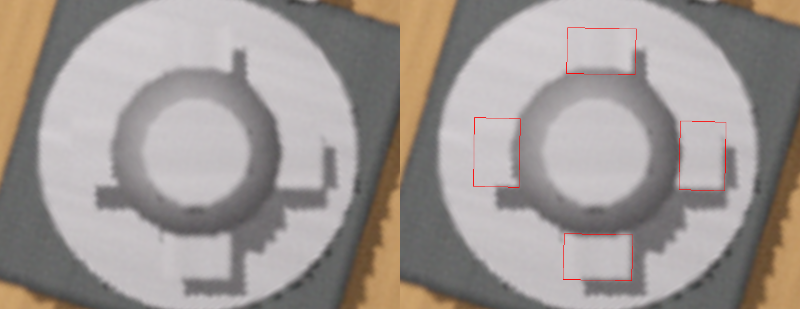

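carry_out --motion '[-1.0, -2.9, -0.1, -4.8, 1, -1.0, -2.9, -0.1, -4.8, 1, -1.0, -2.9, -0.1, -4.8, 1, -1.0, -2.9, -0.1, -4.8, 1, -1.0, -2.9, -0.1, -4.8, 1, -1.0, -2.9, -0.1, -4.8, 1, -1.0, -2.9, -0.1, -4.8, 1, -1.0, -2.9, -0.1, -4.8, 1, -1.0, -2.9, -0.1, -4.8, 1, -1.0, -2.9, -0.1, -4.8, 1, -1.0, -2.9, -0.1, -4.8, 1, -1.0, -2.9, -0.1, -4.8, 1, -1.0, -2.9, -0.1, -4.8, 1, -1.0, -2.9, -0.1, -4.8, 1, 0, 0, 0, 0, 1, 0, 0, 0, 0, 1]'

```text
time: 3.82
eef_pos: [0.4236, -0.2893, 0.158]
tool_rot: [[0.797, 0.0, 0.604], [-0.604, 0.0, 0.797], [0.0, -1.0, 0.0]]
force: [-0.7, 0.5, 0.1]
finger_gap: 0.0854
```

Run:
```python
from plant import *
from h import *
s=sense();k=calibration("wrist");im=camera("wrist");cv2.imwrite("pics/w2.png",im)
R=s["tool_rot"];print(s["time"],s["eef_pos"],np.degrees(np.arctan2(R[1,0],R[0,0])),s["force"])
for q in("key","key_bar"):
    for d in mark_of(q,"wrist")[:2]: print(q,np.round(d["xyz"],4),round(d["confidence"],2),proj(k,d["xyz"],True))
u,v=map(int,proj(k,[.4735,-.228,.07],True));print(u,v)
x0,y0=u-120,max(v-90,0)
m=(im[y0:v+90,x0:u+120].max(2)<35).astype(np.uint8)
m=cv2.morphologyEx(m,cv2.MORPH_OPEN,np.ones((5,5)))
n,l,st,ce=cv2.connectedComponentsWithStats(m);i=1+st[1:,4].argmax();ys,xs=np.where(l==i)
P=np.array([onplane(k,a+x0,b+y0,.07,True)[:2] for a,b in zip(xs,ys)])
r=cv2.minAreaRect((P*1000).astype(np.float32));print(r)
v_=im.copy();b=cv2.boxPoints(r)/1000
pp=np.array([proj(k,[*p,.07],True) for p in b]).astype(int);cv2.polylines(v_,[pp],True,(0,0,255),1);print(b)
cv2.imwrite("pics/w2v.png",v_)
```

```text
3.8167 [ 0.4235562  -0.28926029  0.15798672] -37.17949390146835 [-0.72516968  0.54193776  0.07232259]
key [ 0.4725 -0.2287 -0.0025] 0.94 (np.float64(320.80180512657176), np.float64(123.51850322810029))
key [ 0.2803 -0.2103 -0.0018] 0.82 (np.float64(143.82574809341205), np.float64(243.25847006913696))
key_bar [ 0.3937 -0.1189  0.0557] 0.84 (np.float64(135.68349248062913), np.float64(77.96956610681735))
key_bar [ 0.4767 -0.2299  0.0589] 0.82 (np.float64(327.77184494521146), np.float64(122.03891399570631))
322 122Traceback (most recent call last):
  File "<stdin>", line 11, in <module>
ValueError: attempt to get argmax of an empty sequence
```

Run:
```python
from plant import *
from h import *
k=calibration("wrist");im=cv2.imread("pics/w2.png");u,v=322,122
print(im[122,262:382:8].max(1),im[32:212:9,322].max(1))
x0,y0=u-120,v-110
g=im[y0:v+110,x0:u+120].max(2)
for T in(48,56,64):
    m=cv2.morphologyEx((g<T).astype(np.uint8),cv2.MORPH_OPEN,np.ones((5,5)))
    n,l,st,ce=cv2.connectedComponentsWithStats(m)
    if n<2: continue
    i=1+st[1:,4].argmax();ys,xs=np.where(l==i)
    P=np.array([onplane(k,a+x0,b+y0,.07,True)[:2] for a,b in zip(xs,ys)])
    r=cv2.minAreaRect((P*1000).astype(np.float32));print(T,r,len(P),P.mean(0))
    b=cv2.boxPoints(r)/1000;pp=np.array([proj(k,[*p,.07],True) for p in b]).astype(int)
    w=im.copy();cv2.polylines(w,[pp],True,(0,0,255),1)
    cv2.imwrite("pics/w2v.png",cv2.resize(w[:300,150:500],None,fx=2,fy=2))
```

```text
[143 144 148  76  79  80  53  72  61  52  77 130 129 150 228] [217 223 228  71  73  70  68  74  72  71  66  66  65  63  62  59  58  62
 130 140]
56 ((454.846435546875, -262.0896911621094), (3.8511407375335693, 2.5185561180114746), 53.40639114379883) 35 [ 0.45484547 -0.26208689]
64 ((474.6923828125, -235.3069610595703), (74.69638061523438, 10.982057571411133), 46.55091857910156) 1204 [ 0.46966571 -0.24018116]
```

View pics/w2v.png

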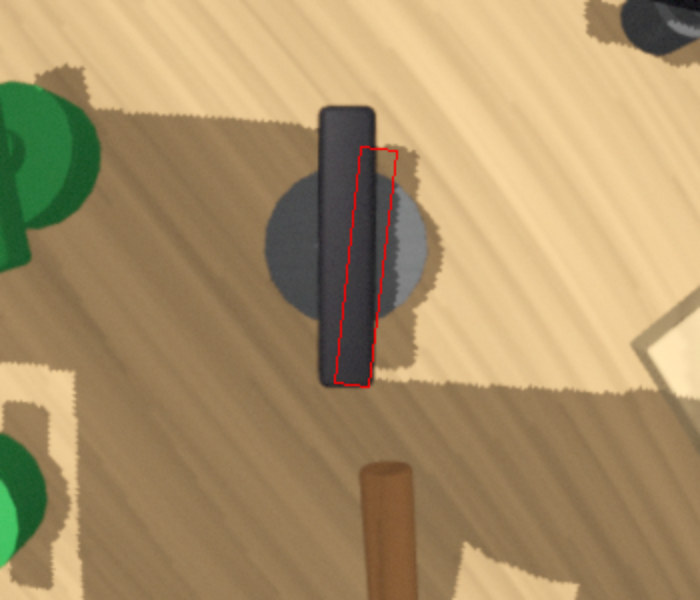

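The picture shows the bar as an upright dark strip, crop (319–376, 106–387), i.e. u 309.5–338, v 53–193.5. The automatic fit caught the shadow, so I'll use the read corners instead.

Run:
```python
from plant import *
from h import *
k=calibration("wrist");s=sense()
tl,tr,br,bl=[onplane(k,150+a/2,b/2,.07,True)[:2] for a,b in((320.5,106),(376,106),(373,387),(319.5,387))]
c=(tl+tr+br+bl)/4;print(c,[np.linalg.norm(a-b)*1e3 for a,b in((tl,tr),(tr,br),(br,bl),(bl,tl))])
d=(tl+tr-bl-br)/2;print("bar ang",np.degrees(np.arctan2(d[1],d[0])))
h=[onplane(k,150+a/2,245/2,.036,True)[:2] for a in(265,428)];print("hub",(h[0]+h[1])/2,np.linalg.norm(h[0]-h[1]))
print("delta",(c-s["eef_pos"][:2])*100)
```

```text
[ 0.47411503 -0.22666355] [np.float64(16.7657841738415), np.float64(88.15250519789778), np.float64(16.86516558685371), np.float64(88.08898797430587)]
bar ang 52.66315120529137
hub [ 0.47461305 -0.22629025] 0.05722611911930098
delta [5.02331274 6.06397363]
```

carry_out --motion '[2.5, 3.0, 0, 0, 1, 2.52, 3.06, 0, -0.2, 1, 0, 0, -2.95, 0, 1, 0, 0, -2.95, 0, 1, 0, 0, -2.95, 0, 1, 0, 0, -2.95, 0, 1, 0, 0, 0, 0, 1, 0, 0, 0, 0, -1, 0, 0, 0, 0, -1, 0, 0, 0, 0, -1, 0, 0, 0, 0, -1, 0, 0, 0, 0, -1, 0, 0, 0, 0, -1, 0, 0, 0, 0, -1]' --newtons 80

```text
time: 5.13
eef_pos: [0.4743, -0.2287, 0.0412]
tool_rot: [[0.795, 0.001, 0.607], [-0.607, -0.001, 0.795], [0.001, -1.0, 0.0]]
force: [-1.2, 2.1, 9.2]
finger_gap: 0.0169
```

carry_out --motion '[0, 0, 1.0, 0, -1, 0, 0, 3.0, 0, -1, 0, 0, 3.0, 0, -1, 0, 0, 3.0, 0, -1, 0.35, 2.95, 0, 2.66, -1, 0.35, 2.95, 0, 2.66, -1, 0.35, 2.95, 0, 2.66, -1, 0.35, 2.95, 0, 2.66, -1, 0.35, 2.95, 0, 2.66, -1, 0.35, 2.95, 0, 2.66, -1, 0.35, 2.95, 0, 2.66, -1, 0.35, 2.95, 0, 2.66, -1, 0.35, 2.95, 0, 2.66, -1, 0.35, 2.95, 0, 2.66, -1, 0.35, 2.95, 0, 2.66, -1, 0.35, 2.95, 0, 2.66, -1]'

```text
time: 6.47
eef_pos: [0.5151, 0.1269, 0.14]
tool_rot: [[0.996, -0.001, 0.092], [-0.092, -0.0, 0.996], [-0.001, -1.0, -0.0]]
force: [0.0, -1.2, -5.1]
finger_gap: 0.0164
```

carry_out --motion '[0.35, 2.95, 0, 2.66, -1, 0.35, 2.95, 0, 2.72, -1, 0, 0, 0, 0, -1, 0, 0, 0, 0, -1, 0, 0, 0, 0, -1]'

```text
time: 6.88
eef_pos: [0.522, 0.1843, 0.1397]
tool_rot: [[1.0, -0.001, 0.0], [-0.0, -0.001, 1.0], [-0.001, -1.0, -0.001]]
force: [0.4, -0.2, -5.1]
finger_gap: 0.0167
```

Run:
```python
from plant import *
from h import *
for i in range(2):
    s=sense();k=calibration("side");im=camera("side")
R=s["tool_rot"];print(s["time"],s["eef_pos"],np.degrees(np.arctan2(R[1,0],R[0,0])),s["force"],s["finger_gap"],s["qpos"])
for q in("key","key_bar"):
    for c in("side",):
        for d in mark_of(q,c)[:4]: print(q,np.round(d["xyz"],4),round(d["confidence"],2))
camera("wrist");
for d in mark_of("key_bar","wrist")[:1]+mark_of("key","wrist")[:1]: print(d)
s=sense();print(s["eef_pos"])
kw=calibration("wrist");w=camera("wrist")
u,v=map(int,proj(k,[.5232,.1858,.1],False))
a=cv2.resize(im[v-70:v+60,u-65:u+65],(400,400),interpolation=cv2.INTER_CUBIC)
b=cv2.resize(w,(533,400))
cv2.imwrite("pics/s3.png",np.hstack([a,b[:,66:466]]))
```

```text
6.9333 [0.52209497 0.18378456 0.13965791] -0.07192167169235937 [ 0.22290998  0.0691014  -4.88444351] 0.016815531517637112 [ 2.13960201e-01  3.94248084e-01  1.71399950e+00 -5.09725972e-04
  1.03481474e+00  2.15475605e-01]
key [ 3.957e-01 -1.192e-01 -1.000e-04] 0.8
key [ 0.2788 -0.2148 -0.0005] 0.76
key [ 0.2809 -0.3574 -0.0006] 0.76
key [0.5243 0.1817 0.1002] 0.7
key_bar [ 0.2813 -0.2114  0.0586] 0.94
key_bar [ 0.3929 -0.121   0.059 ] 0.92
key_bar [ 0.2837 -0.3608  0.0592] 0.89
key_bar [0.5258 0.1815 0.1573] 0.67
{'xyz': [0.527, 0.1818, 0.154], 'confidence': 0.73}
{'xyz': [0.5194, 0.1825, 0.0961], 'confidence': 0.55}
[0.522884   0.18387873 0.13981645]
```

View pics/s3.png

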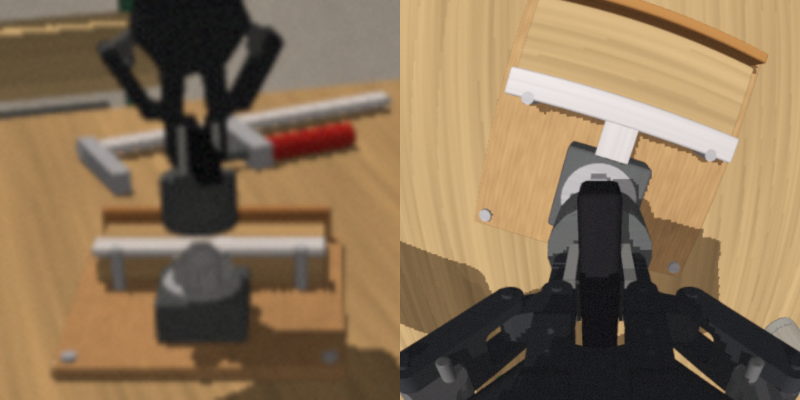

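The side crop shows the key held upright over the spindle, slightly nearer the camera. The wrist view shows the bar end at about (319,218) with the flange behind it. I'll enlarge that to measure the offset between key and axis in the same picture.

Run:
```python
from plant import *
from h import *
s=sense();k=calibration("wrist");w=camera("wrist");np.savez("pics/w4.npz",**k);cv2.imwrite("pics/w4.png",w)
print(s["eef_pos"],k["xyz"])
v=w[140:290,220:420].copy()
v=cv2.resize(v,None,fx=4,fy=4,interpolation=cv2.INTER_CUBIC)
# predictions for axis/key at TCP y and x
for dy,col in((0,(0,0,255)),(-.003,(0,255,0))):
    x,y,z=s["eef_pos"]+[0,dy,-.0412]
    for zz in(.046,.07):
        p=np.array([proj(k,[x+a,y+b,z+zz],True) for a,b in((-.009,0),(-.009,.045),(.009,.045),(.009,0))])
        cv2.polylines(v,[((p-[220,140])*4).astype(int)],False,col,1)
t=np.linspace(0,2*np.pi,90)
p=np.array([proj(k,[.5232+.03*np.cos(a),.1858+.03*np.sin(a),.05],True) for a in t]);cv2.polylines(v,[((p-[220,140])*4).astype(int)],True,(255,0,0),1)
cv2.imwrite("pics/w4v.png",v)
```

```text
[0.52290751 0.18403961 0.13981833] [0.52381672 0.26443477 0.2821289 ]
```

View pics/w4v.png

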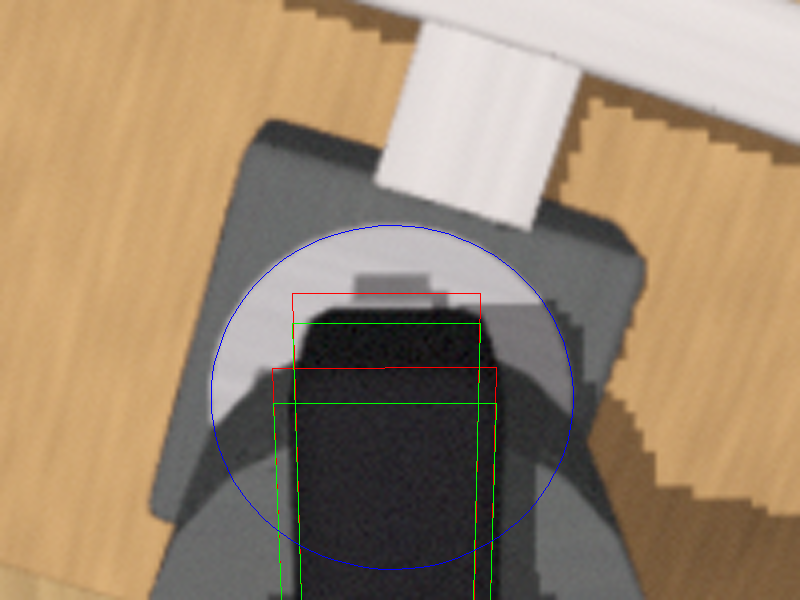

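The blue flange circle fits exactly. The bar's far edges, at crop (396,366) and (397,308), put the key at about x +0.9 mm and y −0.5 mm from the TCP. Correction: x −0.06 cm, y +0.23 cm, then descend gently.

carry_out --motion '[-0.06, 0.23, 0, 0, -1, 0, 0, -0.3, 0, -1, 0, 0, -0.3, 0, -1, 0, 0, -0.3, 0, -1, 0, 0, -0.3, 0, -1, 0, 0, -0.3, 0, -1, 0, 0, -0.3, 0, -1, 0, 0, -0.3, 0, -1, 0, 0, -0.3, 0, -1, 0, 0, 0, 0, -1]'

```text
time: 8.17
eef_pos: [0.5219, 0.1868, 0.1151]
tool_rot: [[1.0, -0.001, 0.001], [-0.001, -0.0, 1.0], [-0.001, -1.0, -0.0]]
force: [-0.2, 0.4, -5.0]
finger_gap: 0.0168
```

carry_out --motion '[0, 0, -0.15, 0, -1, 0, 0, -0.15, 0, -1, 0, 0, -0.15, 0, -1, 0, 0, -0.1, 0, -1, 0, 0, 0, 0, -1]'

```text
time: 8.58
eef_pos: [0.5222, 0.1869, 0.1101]
tool_rot: [[1.0, -0.0, 0.001], [-0.001, -0.0, 1.0], [-0.0, -1.0, -0.0]]
force: [0.8, -0.5, -5.8]
finger_gap: 0.0172
```

carry_out --motion '[0, 0, -0.1, 0, -1, 0, 0, -0.1, 0, -1, 0, 0, -0.1, 0, -1, 0, 0, 0, 0, -1]'

```text
time: 8.92
eef_pos: [0.5227, 0.187, 0.109]
tool_rot: [[1.0, 0.001, 0.001], [-0.001, 0.0, 1.0], [0.001, -1.0, 0.0]]
force: [-4.2, -1.5, 10.6]
finger_gap: 0.0168
```

carry_out --motion '[0, 0, 0, 1, -1, 0, 0, 0, 1, -1, 0, 0, 0, 1, -1, 0, 0, 0, 1, -1, 0, 0, 0, 0, -1]'

```text
time: 9.33
eef_pos: [0.5231, 0.1872, 0.109]
tool_rot: [[0.998, 0.002, -0.07], [0.07, 0.001, 0.998], [0.002, -1.0, 0.0]]
force: [-3.0, 0.1, 10.5]
finger_gap: 0.0171
```

carry_out --motion '[0, 0, 0, -1, -1, 0, 0, 0, -1, -1, 0, 0, 0, -1, -1, 0, 0, 0, -1, -1, 0, 0, 0, -1, -1, 0, 0, 0, -1, -1, 0, 0, 0, -1, -1, 0, 0, 0, -1, -1, 0, 0, 0, 0, -1]'

```text
time: 10.08
eef_pos: [0.5235, 0.187, 0.109]
tool_rot: [[0.997, 0.003, 0.071], [-0.071, 0.0, 0.997], [0.003, -1.0, 0.0]]
force: [-1.6, -1.5, 7.2]
finger_gap: 0.0166
```

Geometry check: hub teeth (13 mm) must drop between spindle teeth (12 mm), so the bar has to stand at 45° to the spindle teeth, i.e. at a jaw yaw of about 45°. I'll lift slightly, turn anticlockwise and set it down again.

carry_out --motion '[0, 0, 0.3, 0, -1, 0, 0, 0, 7, -1, 0, 0, 0, 7, -1, 0, 0, 0, 7, -1, 0, -0.08, 0, 7, -1, 0, 0, 0, 7, -1, 0, 0, 0, 7, -1, 0, 0, 0, 6.5, -1, 0, 0, 0, 0, -1, 0, 0, -0.1, 0, -1, 0, 0, -0.1, 0, -1, 0, 0, -0.1, 0, -1, 0, 0, 0, 0, -1]'

```text
time: 11.17
eef_pos: [0.522, 0.1861, 0.107]
tool_rot: [[0.715, -0.001, -0.699], [0.699, -0.0, 0.715], [-0.001, -1.0, 0.0]]
force: [-0.7, -0.1, -6.5]
finger_gap: 0.0168
```

carry_out --motion '[0, 0, -0.1, 0, -1, 0, 0, -0.1, 0, -1, 0, 0, -0.1, 0, -1, 0, 0, -0.1, 0, -1, 0, 0, -0.1, 0, -1, 0, 0, 0, 0, -1]'

```text
time: 11.67
eef_pos: [0.5221, 0.1861, 0.102]
tool_rot: [[0.714, -0.0, -0.7], [0.7, -0.0, 0.714], [-0.0, -1.0, 0.0]]
force: [0.3, 0.2, -6.0]
finger_gap: 0.0166
```

Meshed, no contact force. Lowering to the flange.

carry_out --motion '[0, 0, -0.15, 0, -1, 0, 0, -0.15, 0, -1, 0, 0, -0.15, 0, -1, 0, 0, -0.15, 0, -1, 0, 0, -0.15, 0, -1, 0, 0, -0.15, 0, -1, 0, 0, -0.1, 0, -1, 0, 0, -0.1, 0, -1, 0, 0, 0, 0, -1]'

```text
time: 12.42
eef_pos: [0.5223, 0.1861, 0.0913]
tool_rot: [[0.714, -0.0, -0.7], [0.7, -0.0, 0.714], [-0.0, -1.0, -0.0]]
force: [0.5, -0.2, -5.8]
finger_gap: 0.0168
```

carry_out --motion '[0, 0, -0.1, 0, -1, 0, 0, -0.1, 0, -1, 0, 0, 0, 0, -1, 0, 0, 0, 0, -1, 0, 0, 0, 0, -1]'

```text
time: 12.83
eef_pos: [0.5224, 0.1861, 0.0912]
tool_rot: [[0.714, 0.001, -0.7], [0.7, -0.0, 0.714], [0.001, -1.0, -0.001]]
force: [-4.9, -1.4, 13.8]
finger_gap: 0.0168
```

carry_out --motion '[0, 0, 0.05, -2, -1, 0, 0, 0, -5, -1, 0, 0, 0, -5, -1, 0.02, 0, 0, -5, -1, 0, 0.01, 0, -5, -1, 0.02, 0, 0, -5, -1, 0, 0.01, 0, -5, -1, 0.02, 0, 0, -5, -1, 0, 0.01, 0, -5, -1, 0.02, 0, 0, -5, -1, 0, 0.01, 0, -5, -1, 0.02, 0, 0, -5, -1, 0, 0.01, 0, -5, -1, 0, 0, 0, -5, -1, 0, 0, 0, -5, -1, 0, 0, 0, -5, -1, 0, 0, 0, -5, -1, 0, 0, 0, 0, -1]'

```text
time: 14.33
eef_pos: [0.5224, 0.1865, 0.0912]
tool_rot: [[0.791, -0.001, 0.612], [-0.612, -0.0, 0.791], [-0.001, -1.0, -0.001]]
force: [-6.6, -2.6, 11.9]
finger_gap: 0.0167
```

```bash
python3 -c "
from plant import *
import numpy as np
s=sense();R=s['tool_rot'];print(s['time'],s['eef_pos'],np.degrees(np.arctan2(R[1,0],R[0,0])),s['force'],s['wrist_torque'],s['qpos'])"
```

```text
14.3333 [0.52240956 0.186546   0.09121051] -37.751343351134096 [-6.60480915 -2.56022387 11.8896024 ] [-0.2971433   0.93202574  0.10951693] [ 2.18496731e-01  4.60276841e-01  1.75463689e+00 -9.37397948e-05
  9.27664846e-01  8.77437992e-01]
```

carry_out --motion '[0, 0, 0, -2, -1, 0, 0, 0, -2, -1, 0, 0, 0, -2, -1, 0, 0, 0, -1.5, -1, 0, 0, 0, -1, -1, 0, 0, 0, 0, -1]'

```text
time: 14.83
eef_pos: [0.5225, 0.1866, 0.0912]
tool_rot: [[0.694, -0.001, 0.72], [-0.72, -0.0, 0.694], [-0.0, -1.0, -0.001]]
force: [-6.5, -0.9, 11.9]
finger_gap: 0.0165
```

```bash
python3 -c "
from plant import *
import numpy as np
s=sense();R=s['tool_rot'];print(s['time'],s['eef_pos'],np.degrees(np.arctan2(R[1,0],R[0,0])),s['force'],s['wrist_torque'])"
```

```text
14.8333 [0.52246893 0.18658649 0.0912329 ] -46.026357571632666 [-6.4845662  -0.85073454 11.86054534] [-0.1071635   1.03955598  0.3562384 ]
```

carry_out --motion '[0, 0, 0, -1, -1, 0, 0, 0, -1, -1, 0, 0, 0, -1, -1, 0, 0, 0, -1, -1, 0, 0, 0, 0, -1, 0, 0, 0, 0, -1]'

```text
time: 15.33
eef_pos: [0.5225, 0.1866, 0.0912]
tool_rot: [[0.643, -0.001, 0.766], [-0.766, -0.0, 0.643], [-0.0, -1.0, -0.001]]
force: [-6.8, -1.4, 12.0]
finger_gap: 0.0164
```

```bash
python3 -c "
from plant import *
import numpy as np
s=sense();R=s['tool_rot'];print(s['time'],s['eef_pos'],np.degrees(np.arctan2(R[1,0],R[0,0])),s['force'],s['wrist_torque'])"
```

```text
15.3333 [0.52245572 0.18655727 0.09119505] -49.988479592090385 [-6.8498746  -1.3729271  12.01048167] [-0.20548066  0.94821374  0.31251168]
```

carry_out --motion '[0, 0, 0, -1, -1, 0, 0, 0, -1, -1, 0, 0, 0, -1, -1, 0, 0, 0, 0, -1]'

```text
time: 15.67
eef_pos: [0.5224, 0.1865, 0.0912]
tool_rot: [[0.603, -0.001, 0.798], [-0.798, -0.001, 0.603], [0.0, -1.0, -0.001]]
force: [-5.5, -1.3, 12.1]
finger_gap: 0.0169
```

```bash
python3 -c "
from plant import *
import numpy as np
s=sense();R=s['tool_rot'];print(s['time'],s['eef_pos'],np.degrees(np.arctan2(R[1,0],R[0,0])),s['force'],s['wrist_torque'])"
```

```text
15.6667 [0.52242633 0.18649566 0.09121355] -52.942223390183344 [-5.46076261 -1.25714123 12.13311912] [-0.1645418   1.0313483   1.01838218]
```

The torque rose from 0.3 to 1.0 N m, so the stop is reached. I'll relax, release and lift clear.

carry_out --motion '[0, 0, 0.12, 1.5, -1, 0, 0, 0, 0, -1, 0, 0, 0, 0, 0.5, 0, 0, 0, 0, 0.5, 0, 0, 0, 0, 1, 0, 0, 0, 0, 1, 0, 0, 0, 0, 1, 0, 0, 0, 0, 1, 0, 0, 1, 0, 1, 0, 0, 2, 0, 1, 0, 0, 3, 0, 1, 0, 0, 3, 0, 1, 0, 0, 3, 0, 1, 0, 0, 0, 0, 1]'

```text
time: 16.83
eef_pos: [0.5272, 0.1876, 0.2178]
tool_rot: [[0.622, 0.011, 0.783], [-0.783, 0.003, 0.622], [0.005, -1.0, 0.01]]
force: [1.1, -0.7, 1.0]
finger_gap: 0.0852
```

carry_out --motion '[-1.5, -3, 1, 0, 1, -1.5, -3, 1, 0, 1, -1.5, -3, 1, 0, 1, -1.5, -3, 1, 0, 1, 0, 0, 0, 0, 1, 0, 0, 0, 0, 1, 0, 0, 0, 0, 1]'

```text
time: 17.42
eef_pos: [0.4636, 0.0667, 0.2514]
tool_rot: [[0.621, 0.001, 0.784], [-0.784, 0.001, 0.621], [0.0, -1.0, 0.001]]
force: [-0.4, 0.7, -0.3]
finger_gap: 0.0854
```

Run:
```python
from plant import *
from h import *
s=sense();print(s["time"],s["eef_pos"],s["force"],s["finger_gap"])
k=calibration("wrist");w=camera("wrist");t=camera("top");sd=camera("side")
for c in("top","side"):
  for q in("key","key_bar"):
    print(c,q,[(np.round(d["xyz"],3),round(d["confidence"],2)) for d in mark_of(q,c) if abs(d["xyz"][1]-.186)<.05])
u,v=map(int,proj(calibration("side"),[.5232,.1858,.08]));u2,v2=map(int,proj(calibration("top"),[.5232,.1858,.08]))
f=lambda a:cv2.resize(a,(400,400),interpolation=cv2.INTER_CUBIC)
cv2.imwrite("pics/end.png",np.hstack([f(sd[v-60:v+50,u-55:u+55]),f(t[v2-50:v2+50,u2-50:u2+50])]))
```

```text
17.4167 [0.46363285 0.06673392 0.25136178] [-0.41287959  0.6992321  -0.27299622] 0.08542459238717223
top key []
top key_bar []
side key [(array([0.522, 0.186, 0.051]), 0.88)]
side key_bar [(array([0.527, 0.186, 0.109]), 0.89)]
```

View pics/end.png

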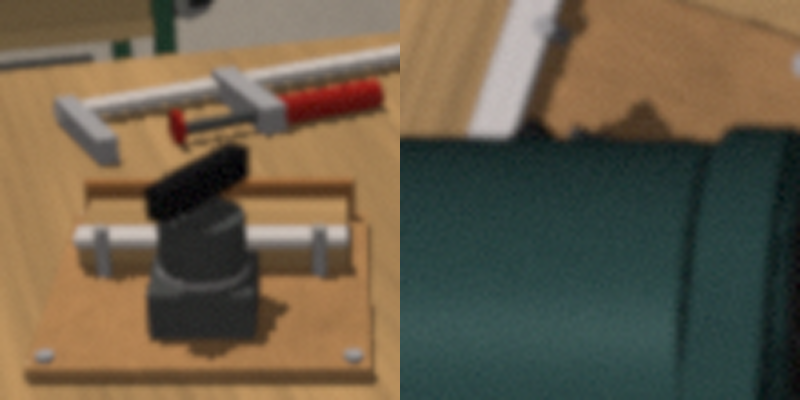

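The side view shows the hub sitting on the flange, upright, with the bar at its turned angle, and the gripper well clear (the arm hides the top view). Handing in.

```bash
python3 -c "
from plant import *
print(close_job());print(sense()['time'])"
```

```text
the job is handed in; nothing more can be done
None
the job is handed in; nothing more can be done
```

The thick-hubbed T-handle is on the spindle, fully home on the flange, turned clockwise to the stop and released. I handed the job in at about 18 s of the 72 s allowed.

- **Meshing:** I first set it down with the hub's and spindle's teeth lined up, and rocking ±4° did not mesh them. The hub's teeth have to drop between the spindle's, so I lifted it slightly, turned it 45° and it went in with almost no force. The push on the unmeshed teeth read about 16 N at most.
- **Turn:** I turned it about 97° clockwise (including play between the teeth), until the torque rose from 0.3 to 1.0 N m, which I took as the stop. I could not read the spindle angle directly.
- **Last checks:**
  - The side camera network put the underside at (0.522, 0.186, 0.051) m, against a seat measured at (0.523, 0.186, 0.050) m.
  - The side picture shows the handle upright, and the gripper is open and about 14 cm clear.
- **Not confirmed:**
  - The arm hid the jig in the last top view, so only the side camera confirmed the final pose.
  - I did not measure the pressure bar's position on the board.
  - I did not re-measure the other loose things, but I felt no contact with any of them.

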